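Reload the spring magazine of the sample feeder

ROBOT

A 7-joint arm with a two-finger parallel gripper is mounted at the origin on the work surface. World frame = base frame: x ahead of the robot, y to its left, z up, the work surface at z = 0. Lengths are in m, angles in rad, forces in N, time in s.
With the tool pointing down it reaches from about 0.4 to 0.9 m from the base axis. Payload 5.6 kg.
Tool frame: the origin (TCP) lies midway between the tips of the shut fingers; the grasp point (between the pads) lies 19 mm behind it; z points along the fingers, y is the line along which they close (so a half turn about z gives the same grasp; the last joint's range is limited). The gripper opens to 92 mm and grips with 3 to 60 N. Pads are 20 mm wide; open, the fingers measure 128 mm over their backs; the gripper's body (75 mm by 189 mm) begins 69 mm behind the grasp point.
Start: joints at [-1.158, 0.468, -0.012, 1.603, 0.006, 1.071, -0.056], TCP at [0.286, 0.584, 0.215] pointing down, gripper open.
Joint ranges: [-2.53, 2.53], [-0.31, 2.02], [-1.57, 1.55], [0.28, 2.44], [-1.29, 4.43], [0.15, 1.84], [-2.92, 2.92]. Speed limits (rad/s): [2.57, 2.57, 3.14, 3.14, 3.14, 3.14, 3.14].

INTERFACE

Orientations are given as a 3x3 rotation matrix whose columns are the frame's x, y, z axes.
In Python, from station import env, effector, solver, viewer, workorder, search_frame, tip_of gives the robot as it stands. Calls block until the motion is done:
- env.reach(position, orientation): joint-space move of the TCP to a pose.
- env.movel(position, frame=None, rate=0.15): straight line of the TCP; frame=None keeps the orientation; rate is the mean speed in m/s.
- env.goto_joints(angles): joint-space move.
- effector.release() and effector.grasp(squeeze=None): open the fingers fully, or close them until they stop; squeeze is the grip in N (None keeps the last).
- env.pause(seconds).
- solver.inverse_kinematics(position, orientation): joint angles nearest the present ones, or None.
- env.sense(): the state.
- viewer.read_camera(name): name is "side" or "top" or "wrist"; returns (picture, depth): 400x640x3 uint8, red, green, blue; 400x640 float32, m along the optical axis (not along the pixel's ray), 0 where there is no reading.
- viewer.camera_info(name): a dict with "intrinsics" (3x3 intrinsics, pixels), "eye" and "rotation" of the camera in the world; the wrist camera has in their place "T_tool_cam" (4x4, takes a point from camera to tool coordinates, whose origin is the TCP and whose axes are the flange's). Camera axes: x right, y up, looking along -z (the intrinsics and any distortion apply to the point x, -y, -z); pixel columns grow to the right and rows downward; lengths in m; the calibration is good to about 2 mm. A picture is of the moment at which its call begins: read the wrist's pose just before it. camera_info takes no time and is no camera call.
A pose or a line that the arm cannot do raises env.PlanningError and nothing moves.
- workorder.finish_job(): hands the job in; it is judged then, once.
Trained networks look in the newest picture that a camera, given by its name, has taken for a name from the list of things; names that differ only in an ending like _2 or _b are one class to them, and where a whole thing is asked for, a point or a joint stands for the part that bears it (a point fixed in the world has none). Each returns a list of dicts, best first, with "score" (0 to 1); they miss things now and then, are a little off and sometimes report something else, mostly with a low value. They report only what shows in the picture. A call takes as long as a camera call.
- search_frame(camera, name): "at" ([x, y, z] in m, in world coordinates, good to about 4 mm: the middle of the surface that is visible of it).
- tip_of(camera, name): "at" ([x, y, z] in m, in world coordinates, good to about 4 mm: a listed point, or the origin of a listed thing).
The state is a dict: "t": time; "joint_positions": joint angles; "joint_velocities": joint speeds; "tau": joint torques, N m; "ee_pos": TCP position; "tcp_rot": TCP orientation; "wrist_force": force on the tool from outside, world axes, zero at the start; "moment": the same for the moment, N m; "gripper_width": finger opening in m; "grasp_force": force on a finger pad.
Only numpy, scipy, OpenCV 4.12 (cv2) and the standard library are available. Lean on these libraries where they do the work, as an engineer would, in place of code of your own. Each camera call takes 0.05 s, during which the arm holds its last target. There are 200 camera calls.

TASK

Load the sample feeder: squeeze the two tabs on the cover of its magazine together to unclip it, lift it off and lay it, right way up, on the white sorting board. Then load the two white cassettes one at a time, each flat and lengthwise, pushing each one down against the spring until both retaining lips have snapped out over it and it stays down. Do not knock the other things on the bench about.

Things in the scene. Friction and masses are not known exactly. Their poses are not given: they have to be found in the camera images.
- magazine: Fixed aluminium magazine: an upright open-topped well, inside 105 (x) x 55 mm (y), on a grey base plate 150 x 90 x 10 mm. Origin: centre of the base's underside, on the bench; z up. End walls and four corner walls guide a cassette; tops 107 mm above the bench, the uppermost 8 mm flaring outwards 5 mm. Each long side is open above 44 mm over the middle 58 mm, for fingers holding a cassette.
- mouth (a point): Point on the magazine's axis, 75 mm above the bench: the level of the lips' flat undersides, hence of the top of a held-down cassette. A cassette lowered into the well comes to rest on the lips' ramps, its underside about 11 mm above this point; push it down from there 35 to 40 mm in the middle of its top (e.g. with closed fingers, 10 to 20 N): once its top is below this point the lips snap out.
- lip_a (a joint): Sprung steel retaining lip in the end wall at the magazine's +x, 26 mm wide. 0 = out, standing 7 mm into the well over the end of a cassette; grows (m) to 0.011 as it is pushed outwards. Spring 1.1 N at 0, 2.3 N at 7 mm. Flat underneath; its upper side is a 60 degree ramp from 3 to 17 mm above the underside.
- lip_b (a joint): The like lip in the end wall at the magazine's -x.
- follower (a joint): Spring-loaded black floor plate of the magazine. 0 = up, its top 14 mm below point mouth; grows (m) as it is pushed down, at most 0.040. Spring 3 N at 0, 5.4 N at 0.040. It rests at 0.008 with one cassette held, 0.030 with two; so there are 10 mm to spare below two cassettes.
- cover: Grey plastic clip-on cover, 122 (x) x 70 mm (y), 150 g in all, at the start lying on the magazine's top, lengthwise along it. Origin: centre of the plane of its four feet, which reach 16 mm down into the well from the 5 mm thick plate (plate top 21 mm above the origin); z up. On a flat surface it stands on the feet, with the origin on that surface.
- tabs_mid (a point): Midway between the cover's two upright tabs, 36 mm above its origin. Tabs: plates 34 mm wide (along y), 6 mm thick, rising from 21 to 51 mm above the cover's origin, outer faces 58 mm apart along the cover's x at rest. Squeezing them together along x, to 42 mm at the stops, frees the cover; keep them squeezed while lifting straight up more than 20 mm.
- tab_a (a joint): Tab at the cover's +x: 0 = out (hook caught under the magazine's end wall), grows (m) as it is squeezed towards the middle, stop at 0.008, hook free from about 0.005. Spring 1 N at 0, 3.5 N at the stop.
- tab_b (a joint): The like tab at the cover's -x.
- cassette_a: White plastic sample cassette, a flat closed box 100 (x) x 50 (y) x 22 mm (z), about 120 g, lying flat on the bench. Origin: centre of its underside. Either way round fits; the two are alike and may go in either order.
- cassette_b: The other, like cassette.
- board: White sorting board, fixed, 200 (x) x 180 (y) x 8 mm, origin at the centre of its underside on the bench.
- board_top (a point): Centre of the board's upper face, 8 mm above the bench.
- jar: Low glass jar, 64 mm across, 58 mm high, standing among the cassettes; leave alone. Origin: centre of its underside.
- forceps: Steel forceps, 128 mm long, leave alone. Origin near the middle, x along the length.
- mug: Mug, 76 mm across, 90 mm high, leave alone. Origin: centre of its underside.
- tape: Roll of paper tape lying flat, 80 mm across, 24 mm high, leave alone. Origin: centre of its underside.

How it is judged:
By the outcome, as a careful person would: the job done as asked, in the order asked, and still so for the second after the job is handed in, with the robot touching nothing.
It also fails if it takes over 72 s, if anything falls off the work surface, if the arm or the gripper's body presses on something with over 40 N, if the wrist force passes 120 N, or if a joint passes its speed limit or range.

## Working session

There is one attempt and no reset: what is moved stays moved. The work goes in short steps, each a Python script; the robot and the scene stay as the last script left them, time stands still between calls to the robot, and variables do not carry over. Pictures are saved under pics/ and viewed, at most 10 in all, crops included, and the job is handed in when it is done.

```bash
ls; mkdir -p pics; python3 - <<'E'
from station import *
import cv2
for c in ("top","side"):
    im,d=viewer.read_camera(c); cv2.imwrite(f"pics/{c}0.png",im[:,:,::-1])
    i=viewer.camera_info(c); print(c,i)
    for n in ("magazine","cover","tabs_mid","cassette_a","board","jar","forceps","mug","tape"):
        try: print(n,[(r["score"],[round(float(x),3) for x in r["at"]]) for r in tip_of(c,n)[:3]])
        except Exception as e: print(n,e)
print(env.sense())
E
```

```text
pics
top {'intrinsics': array([[429.77496663,   0.        , 321.11122311],
       [  0.        , 429.77496663, 199.98782885],
       [  0.        ,   0.        ,   1.        ]]), 'eye': array([ 0.38843667, -0.00570151,  1.10895562]), 'rotation': array([[-0.01170722,  0.98151872, -0.19100772],
       [-0.9999011 , -0.01298003, -0.00541382],
       [-0.00779305,  0.19092545,  0.9815736 ]])}
magazine []
cover []
tabs_mid [(0.94, [0.55, 0.019, 0.124])]
cassette_a [(0.94, [0.617, -0.233, -0.002]), (0.72, [0.525, -0.379, 0.003]), (0.18, [0.432, -0.219, -0.001])]
board [(0.6, [0.508, 0.36, 0.0])]
jar [(0.91, [0.437, -0.218, -0.002])]
forceps [(0.63, [0.696, 0.059, -0.003]), (0.43, [0.552, 0.024, 0.073])]
mug [(0.72, [0.723, 0.244, 0.003])]
tape [(0.64, [0.699, -0.067, 0.001]), (0.5, [0.549, 0.021, 0.125])]
side {'intrinsics': array([[398.2652974 ,   0.        , 319.16763627],
       [  0.        , 398.2652974 , 202.49192157],
       [  0.        ,   0.        ,   1.        ]]), 'eye': array([-0.0024349 , -0.75082583,  0.73466683]), 'rotation': array([[ 0.77138288,  0.36029255, -0.52455479],
[... 705 characters left out ...]
ay([-1.03082566e-03, -5.48262842e-04,  7.88404388e-04,  6.55080208e-05,
        5.50738996e-04,  1.22791843e-03, -1.13052577e-03]), 'tau': array([ 4.17884476e-04, -5.20430517e+01, -1.21186324e-02, -2.44057918e+01,
       -5.65469346e-02,  1.14320515e-02,  3.42955138e-05]), 'ee_pos': array([0.28613506, 0.58363911, 0.21459849]), 'tcp_rot': array([[-8.97899061e-01,  4.40201402e-01,  4.11083111e-05],
       [ 4.40201403e-01,  8.97899062e-01,  1.59970128e-05],
       [-2.98692065e-05,  3.24596390e-05, -9.99999999e-01]]), 'wrist_force': array([ 0.18377854,  0.20310113, -0.51545134]), 'moment': array([-0.01909988, -0.00066553, -0.00087471]), 'grasp_force': 0.0, 'gripper_width': 0.09232049475938647}
```

View pics/top0.png

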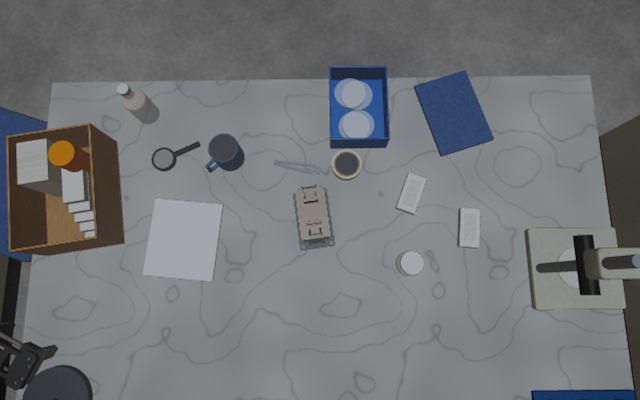

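View pics/side0.png

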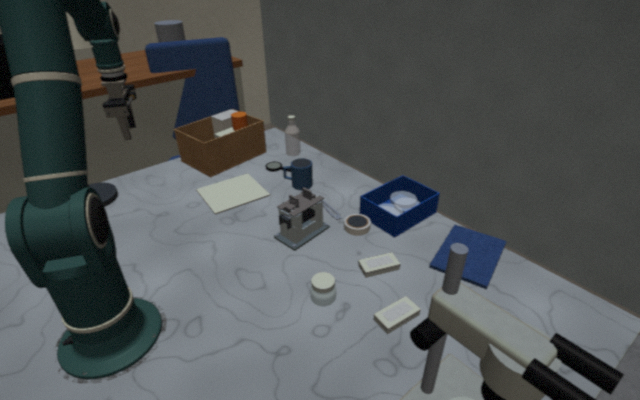

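The top view shows the magazine with its cover at about (313,215) and the board at (184,240). The cassettes are at (411,193) and (469,228), and the jar is at (411,263). The side view agrees. Next I measure outlines from depth.

```bash
cat > h.py <<'E'
from station import *
import numpy as np, cv2
def cloud(c):
    s=env.sense(); im,d=viewer.read_camera(c); i=viewer.camera_info(c); K=i["intrinsics"]
    v,u=np.mgrid[:400,:640]; P=np.stack([(u-K[0,2])/K[0,0]*d,-(v-K[1,2])/K[1,1]*d,-d],-1)
    if "eye" in i: W=P@np.array(i["rotation"]).T+i["eye"]
    else:
        T=np.array(i["T_tool_cam"]); W=(P@T[:3,:3].T+T[:3,3])@s["tcp_rot"].T+s["ee_pos"]
    W[d<=0]=np.nan
    return im,W
def rect(W,ctr,r,z0,z1,mask=None):
    m=(np.hypot(W[...,0]-ctr[0],W[...,1]-ctr[1])<r)&(W[...,2]>z0)&(W[...,2]<z1)
    if mask is not None: m&=mask
    m=cv2.morphologyEx(m.astype(np.uint8),cv2.MORPH_OPEN,np.ones((3,3)))
    n,l,st,_=cv2.connectedComponentsWithStats(m)
    if n<2: return None
    m=l==1+st[1:,4].argmax()
    p=W[m]; (cx,cy),(w,h),a=cv2.minAreaRect((p[:,:2]*1000).astype(np.float32))
    if w<h: w,h,a=h,w,a+90
    a=(a+90)%180-90
    return dict(c=(round(cx,1),round(cy,1)),size=(round(w,1),round(h,1)),a=round(a,1),z=round(float(np.median(p[:,2]))*1000,1),n=int(m.sum()))
def down(a):  # tool down, fingers close along world direction a (deg)
    a=np.radians(a); y=np.array([np.cos(a),np.sin(a),0]); z=np.array([0,0,-1.]); return np.stack([np.cross(y,z),y,z],1)
def F(): s=env.sense(); return round(s["t"],2),np.round(s["ee_pos"],4),np.round(s["wrist_force"],1),round(s["gripper_width"],4),round(s["grasp_force"],1)
E
python3 - <<'E'
from h import *
print(viewer.camera_info("wrist"))
for c in("top","side"):
    im,W=cloud(c); w=im.min(2)>0
    print(c,"bench z",np.nanmedian(W[...,2][(abs(W[...,0]-.5)<.2)&(abs(W[...,1]+.1)<.3)]))
    print("plate",rect(W,(.551,.02),.1,.098,.122)); print("base",rect(W,(.551,.02),.11,.005,.02))
    print("A",rect(W,(.616,-.233),.075,.012,.035)); print("B",rect(W,(.525,-.379),.075,.012,.035))
    print("jar",rect(W,(.436,-.218),.06,.03,.09)); print("board",rect(W,(.505,.36),.16,.004,.015))
R=down(0)
for a in(0,90,-90,180):
    for p in((.551,.02,.4),(.616,-.233,.15),(.505,.36,.15)):
        print(a,p,solver.inverse_kinematics(np.array(p),down(a)))
E
```

```text
{'intrinsics': array([[289.98648116,   0.        , 320.46681836],
       [  0.        , 289.98648116, 202.42280399],
       [  0.        ,   0.        ,   1.        ]]), 'T_tool_cam': array([[-5.48131233e-04,  9.67187282e-01,  2.54063891e-01,
         7.06235206e-02],
       [ 9.99999108e-01,  8.39625204e-04, -1.03888858e-03,
         3.02156785e-04],
       [-1.21811827e-03,  2.54063095e-01, -9.67186880e-01,
        -1.70742649e-01],
       [ 0.00000000e+00,  0.00000000e+00,  0.00000000e+00,
         1.00000000e+00]])}
top bench z -9.78670839408835e-05
plate {'c': (554.5, 20.6), 'size': (121.3, 70.4), 'a': 7.4, 'z': 111.3, 'n': 1310}
base {'c': (492.9, 12.2), 'size': (90.2, 30.1), 'a': -77.9, 'z': 9.7, 'n': 222}
A {'c': (618.4, -233.8), 'size': (101.2, 50.3), 'a': -21.5, 'z': 21.4, 'n': 751}
B {'c': (526.7, -375.8), 'size': (100.5, 51.3), 'a': -5.8, 'z': 21.4, 'n': 805}
jar {'c': (437.0, -217.4), 'size': (56.6, 54.9), 'a': -3.6, 'z': 57.1, 'n': 481}
board {'c': (507.5, 356.7), 'size': (199.9, 180.9), 'a': -6.0, 'z': 7.6, 'n': 4905}
side bench z -0.0006347468451711746
plate {'c': (55
[... 1099 characters left out ...]
592955  0.92055957
  0.88433019]
-90 (0.551, 0.02, 0.4) [-0.7467938   0.1782496   0.76757255  1.63283574 -0.1256952   1.38130254
 -1.53419838]
-90 (0.616, -0.233, 0.15) [-0.2694306   0.68387604  0.86224894  1.67612445 -0.58290354  1.05830824
 -0.79225949]
-90 (0.505, 0.36, 0.15) [-1.11483203  0.53768771  0.60150221  1.76616147 -0.36405983  0.95088631
 -1.93510758]
180 (0.551, 0.02, 0.4) [ 0.84473037  0.45416922 -1.30295611  1.54097425  0.43870657  1.48141807
  2.67006797]
180 (0.616, -0.233, 0.15) [-0.46945993  0.97768014  1.33804075  1.68748829 -0.98711114  1.31290756
 -2.07284764]
180 (0.505, 0.36, 0.15) [-0.41524164  0.51876704 -0.34672769  1.71643202  0.20972271  0.94295934
  2.2979122 ]
```

```bash
python3 - <<'E'
from h import *
env.reach(np.array([.5,.012,.30]),down(7.4)); print(F())
im,W=cloud("wrist"); cv2.imwrite("pics/w1.png",im[:,:,::-1])
print("plate",rect(W,(.553,.02),.1,.098,.122)); print("base",rect(W,(.553,.02),.11,.004,.02))
print("tabs",rect(W,(.553,.02),.1,.13,.16), "tab+",rect(W,(.575,.022),.025,.13,.16))
E
```

```text
(3.31, array([0.5001, 0.0133, 0.2997]), array([-0.7,  0.6,  0.5]), 0.0921, 0.0)
plate {'c': (554.1, 21.0), 'size': (121.5, 70.6), 'a': 7.5, 'z': 112.3, 'n': 4672}
base {'c': (550.4, 49.5), 'size': (150.3, 31.2), 'a': 7.5, 'z': 10.8, 'n': 1006}
tabs {'c': (579.3, 24.8), 'size': (33.5, 6.4), 'a': -82.2, 'z': 141.7, 'n': 212} tab+ {'c': (579.3, 24.8), 'size': (33.5, 6.4), 'a': -82.2, 'z': 141.7, 'n': 212}
```

View pics/w1.png

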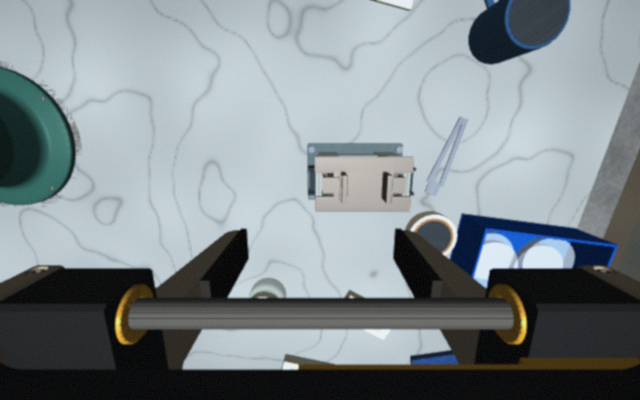

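The wrist view shows the cover at about (365,183), with its tabs at (335,187) and (395,185). All three cameras put the centre at (0.554, 0.0205) with an angle of 7.5°.

```bash
python3 - <<'E'
from h import *
R=down(7.5); c=np.array([.554,.0205])
env.reach(np.array([*c,.20]),R); env.movel(np.array([*c,.118]),rate=.1); print(F())
effector.grasp(20); print(F())
env.movel(np.array([*c,.19]),rate=.06); print(F())
env.movel(np.array([*c,.24]),rate=.15); print(F())
im,W=cloud("side"); cv2.imwrite("pics/s1.png",im[100:300,200:440,::-1].repeat(2,0).repeat(2,1))
E
```

```text
(4.86, array([0.5545, 0.0205, 0.1186]), array([ 0.2, -0.1,  0.9]), 0.0922, 0.0)
(5.68, array([0.554 , 0.0205, 0.1183]), array([-2.3, -0.3,  3.9]), 0.0406, 20.0)
(7.03, array([0.5537, 0.0205, 0.1896]), array([ 0.3, -1. , -1.2]), 0.0405, 20.0)
(7.52, array([0.5538, 0.0206, 0.2397]), array([-0.5, -0.3, -2. ]), 0.0406, 20.0)
```

View pics/s1.png

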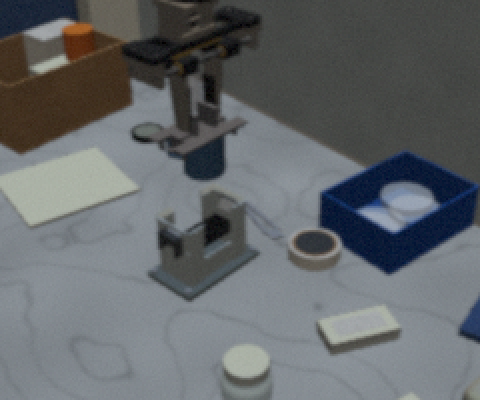

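The crop shows the cover hanging level in the gripper at (210,135) and the magazine open below it. Next I lay the cover on the board and take cassette A.

```bash
python3 - <<'E'
from h import *
b=np.array([.506,.355]); R=down(-6)
env.reach(np.array([*b,.16]),R); env.movel(np.array([*b,.06]),rate=.15); env.movel(np.array([*b,.0355]),rate=.04); print(F())
effector.release(); env.movel(np.array([*b,.15]),rate=.2); print(F())
im,W=cloud("top"); print("cover",rect(W,b,.13,.022,.036)); print("tabs", rect(W,b,.1,.045,.075))
print("A",rect(W,(.616,-.233),.075,.012,.035))
A=np.array([.6175,-.2342])
env.reach(np.array([*A,.15]),down(68.8)); print(F())
env.movel(np.array([*A,.004]),rate=.12); effector.grasp(20); print(F())
env.movel(np.array([*A,.18]),rate=.2); print(F())
im,W=cloud("side"); cv2.imwrite("pics/s2.png",im[100:300,200:500,::-1].repeat(2,0).repeat(2,1))
E
```

```text
(10.45, array([0.5055, 0.3548, 0.0356]), array([-2.9, -1.5,  4.2]), 0.0408, 20.0)
(12.05, array([0.5052, 0.3548, 0.1491]), array([-0.3, -1. , -0.4]), 0.0921, 0.0)
cover {'c': (507.1, 354.7), 'size': (120.6, 70.8), 'a': -5.7, 'z': 28.8, 'n': 969}
tabs {'c': (480.8, 356.6), 'size': (36.0, 7.1), 'a': 84.0, 'z': 58.1, 'n': 49}
A {'c': (617.7, -233.4), 'size': (101.2, 50.6), 'a': -21.7, 'z': 21.2, 'n': 751}
(14.25, array([ 0.6179, -0.2329,  0.1497]), array([ 0.2,  1. , -0.5]), 0.0919, 0.0)
(16.32, array([ 0.6175, -0.2342,  0.004 ]), array([-0.9,  1.1,  1. ]), 0.0502, 20.0)
(17.36, array([ 0.6166, -0.2338,  0.1786]), array([-0.4,  0. , -1. ]), 0.0502, 20.0)
```

View pics/s2.png

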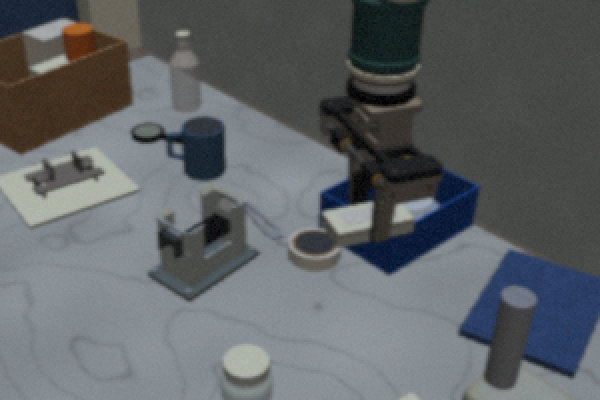

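The cover stands on the board at about (65,175), and the cassette is held level at (370,222). Now I insert it and press it down.

```bash
cat >> h.py <<'E'
M=np.array([.554,.0205])
def insert(name):
    env.reach(np.array([*M,.20]),down(97.5)); env.pause(.2)
    env.movel(np.array([*M,.13]),rate=.12); print(F())
    env.movel(np.array([*M,.0905]),rate=.05); print(F())
    effector.release(); env.movel(np.array([*M,.17]),rate=.15)
    im,W=cloud("top"); print("seated",rect(W,M,.07,.085,.13,im.min(2)>0))
    im,W=cloud("wrist"); cv2.imwrite(f"pics/{name}.png",im[:,:,::-1]); print("wrist",rect(W,M,.06,.085,.13))
E
python3 - <<'E'
from h import *
insert("i1")
effector.grasp(20)
print(F())
E
```

```text
(19.37, array([0.5545, 0.0204, 0.1305]), array([ 0.6,  0. , -0.9]), 0.0497, 20.0)
(20.31, array([0.554 , 0.0205, 0.0905]), array([ 0.3, -0.2, -0.4]), 0.0497, 20.0)
seated None
wrist {'c': (554.0, 21.1), 'size': (118.9, 70.6), 'a': 7.5, 'z': 107.6, 'n': 8764}
(23.2, array([0.554 , 0.0205, 0.17  ]), array([-0.1, -1.2, -0.7]), 0.0004, 0.0)
```

```bash
python3 - <<'E'
from h import *
im,W=cloud("side"); cv2.imwrite("pics/s3.png",im[150:270,240:360,::-1].repeat(4,0).repeat(4,1))
E
```

```text
(no output)
```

View pics/s3.png

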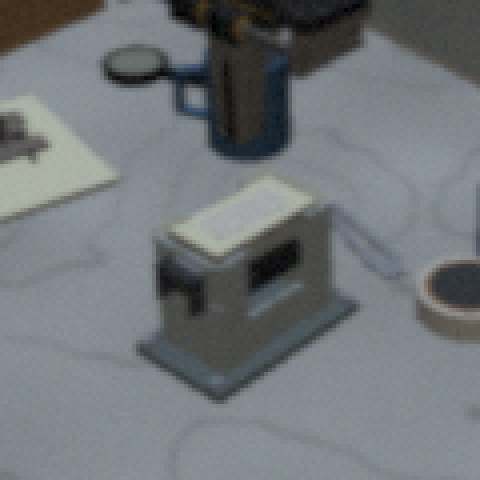

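The cassette sits level in the well at (245,210), with its top at about 108 mm as expected. Now I push.

```bash
cat >> h.py <<'E'
def push(zs=(.1,.085,.076,.0715)):
    env.movel(np.array([*M,.115]),rate=.15)
    for z in zs: env.movel(np.array([*M,z]),rate=.06); print(F())
    env.pause(.2); print(F())
    env.movel(np.array([*M,.11]),rate=.08); env.movel(np.array([*M,.19]),rate=.2)
    env.pause(.1)
    im,W=cloud("wrist"); print("top",rect(W,M,.055,.06,.085),"lips",rect(W,M,.055,.078,.1)); return im
E
python3 - <<'E'
from h import *
push()
im,W=cloud("side"); cv2.imwrite("pics/s4.png",im[150:270,240:360,::-1].repeat(4,0).repeat(4,1))
print(rect(W,M,.06,.06,.08))
E
```

```text
(24.17, array([0.5536, 0.0205, 0.0997]), array([ 0.2, -0.1, -0.2]), 0.0002, 0.0)
(24.57, array([0.5535, 0.0205, 0.0844]), array([-0.1, -0.2,  0.9]), 0.0002, 0.0)
(24.87, array([0.5538, 0.0205, 0.0756]), array([-0.4,  0.1, -0.4]), 0.0005, 0.0)
(25.12, array([0.5538, 0.0205, 0.0713]), array([-0.7,  0.1,  2.3]), 0.0008, 1.0)
(25.32, array([0.5539, 0.0205, 0.0716]), array([-0.6, -0.3,  2.2]), 0.0007, 1.0)
top {'c': (547.0, 18.7), 'size': (87.3, 52.3), 'a': 7.5, 'z': 75.8, 'n': 3975} lips {'c': (505.2, 14.5), 'size': (25.4, 5.5), 'a': -82.5, 'z': 85.2, 'n': 162}
{'c': (556.5, 18.1), 'size': (103.9, 65.4), 'a': 8.3, 'z': 73.4, 'n': 340}
```

View pics/s4.png

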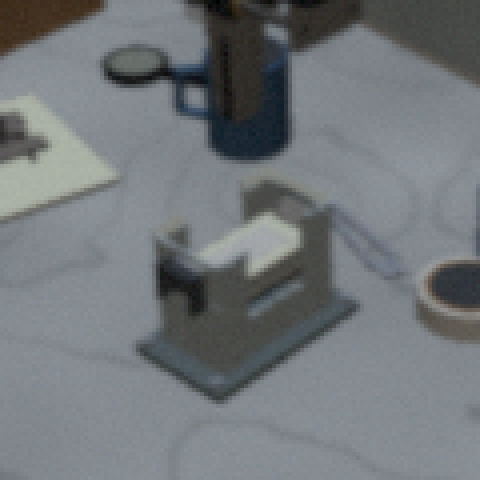

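The cassette is down at about 75 mm, seen at (255,245). I check that both lips are out, looking from above.

```bash
cat >> h.py <<'E'
def look(name):
    env.movel(np.array([*(M+.09*np.array([.991,.131])),.23]),rate=.25); env.pause(.3)
    im,W=cloud("wrist"); e=np.array([.991,.131]); n=np.array([-.131,.991])
    u=(W[...,:2]-M)@e; v=(W[...,:2]-M)@n
    for k in range(-54,55,3):
        m=(abs(u*1000-k)<1.5)&(abs(v)<.01); print(k,m.sum(),round(float(np.median(W[m][:,2]))*1000,1) if m.any() else None,end=" | ")
    print(); ys,xs=np.where((abs(u)<.075)&(abs(v)<.05)&(W[...,2]>.02)); 
    c=im[max(ys.min()-5,0):ys.max()+5,max(xs.min()-5,0):xs.max()+5,::-1]; cv2.imwrite(f"pics/{name}.png",cv2.resize(c,None,fx=3,fy=3)); print(F(),c.shape)
E
python3 -c "
from h import *
look('l1')"
```

```text
-54 145 100.6 | -51 94 88.3 | -48 90 83.1 | -45 76 77.4 | -42 61 75.5 | -39 64 75.6 | -36 61 75.8 | -33 58 76.0 | -30 58 75.8 | -27 57 75.9 | -24 57 75.8 | -21 57 76.0 | -18 57 75.8 | -15 56 76.0 | -12 57 75.9 | -9 57 75.8 | -6 57 76.1 | -3 57 76.2 | 0 56 75.9 | 3 57 75.8 | 6 56 75.9 | 9 56 75.7 | 12 57 76.0 | 15 57 75.9 | 18 52 75.9 | 21 40 75.9 | 24 54 76.0 | 27 54 75.9 | 30 54 75.9 | 33 54 75.8 | 36 36 75.7 | 39 54 75.8 | 42 54 75.7 | 45 54 76.2 | 48 54 82.4 | 51 75 88.5 | 54 80 101.5 | 
(27.59, array([0.6426, 0.0322, 0.2299]), array([-0.6, -0.4,  0.9]), 0.0006, 0.0) (376, 560, 3)
```

View pics/l1.png

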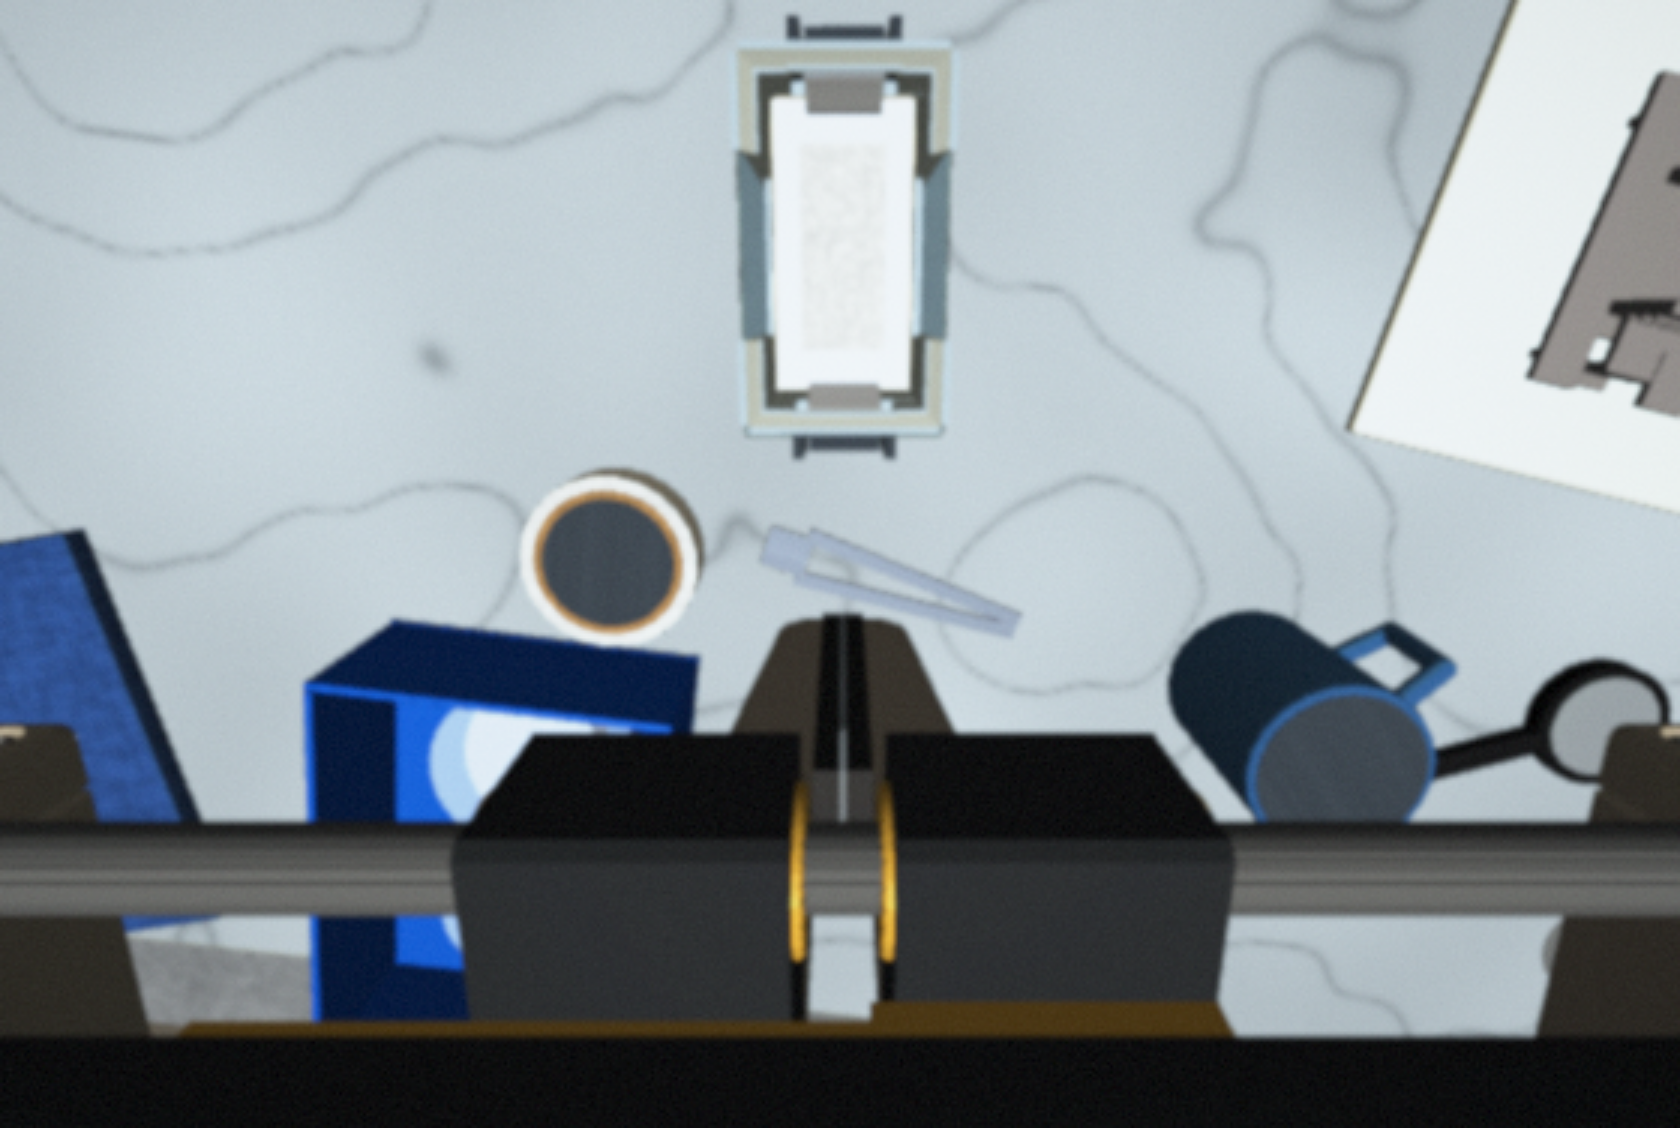

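Both lips, at (845,92) and (845,397), stand out over the white cassette at (845,245), so it is held. Now cassette B.

```bash
python3 - <<'E'
from h import *
B=np.array([.5255,-.3766])
env.reach(np.array([.60,-.2,.2]),down(90)); effector.release()
env.reach(np.array([*B,.15]),down(83.9)); print(F())
env.movel(np.array([*B,.004]),rate=.12); effector.grasp(20); print(F())
env.movel(np.array([*B,.18]),rate=.2); print(F())
im,W=cloud("side"); print("held",rect(W,B,.1,.165,.215,im.min(2)>130))
insert("i2")
im,W=cloud("side"); print("side seated",rect(W,M,.06,.1,.125,im.min(2)>120))
E
```

```text
(30.72, array([ 0.527 , -0.3748,  0.1502]), array([-0.5,  0.8,  0.2]), 0.0917, 0.0)
(32.79, array([ 0.5255, -0.3766,  0.004 ]), array([-0. , -0.4,  0.4]), 0.0499, 20.0)
(33.83, array([ 0.5248, -0.376 ,  0.1786]), array([-0.6, -0.9, -0.6]), 0.0495, 20.0)
held {'c': (520.3, -372.6), 'size': (89.8, 57.3), 'a': -7.3, 'z': 195.8, 'n': 530}
(36.28, array([0.5545, 0.0204, 0.1304]), array([-0.4,  0.5, -0.8]), 0.0498, 20.0)
(37.23, array([0.5541, 0.0205, 0.0906]), array([-0.4, -0.2, -1.5]), 0.0498, 20.0)
seated None
wrist {'c': (553.9, 21.1), 'size': (118.7, 70.6), 'a': 7.5, 'z': 107.7, 'n': 8753}
side seated {'c': (556.8, 23.5), 'size': (111.1, 59.7), 'a': 8.0, 'z': 105.8, 'n': 380}
```

Cassette B is seated like the first. I push it down and check.

```bash
sed -i 's/fx=3,fy=3/fx=1.4,fy=1.4/' h.py; python3 - <<'E'
from h import *
effector.grasp(20)
push((.1,.085,.0705)); look("l2")
im,W=cloud("top"); print("cover",rect(W,(.506,.355),.13,.022,.036))
E
```

```text
(41.08, array([0.5537, 0.0205, 0.0997]), array([ 0.9, -0.1, -0.3]), 0.0003, 0.0)
(41.48, array([0.5534, 0.0204, 0.0843]), array([-0. , -0.4,  0.2]), 0.0002, 0.0)
(41.88, array([0.5539, 0.0205, 0.0703]), array([ 0.3, -0.1,  1.9]), 0.0009, 1.1)
(42.08, array([0.5539, 0.0205, 0.0707]), array([ 0.5, -0.5,  2.1]), 0.0007, 1.1)
top {'c': (547.7, 18.9), 'size': (86.3, 52.2), 'a': 7.7, 'z': 75.8, 'n': 3944} lips {'c': (505.2, 14.5), 'size': (25.5, 5.5), 'a': -82.6, 'z': 85.4, 'n': 165}
-54 146 100.8 | -51 98 88.5 | -48 87 83.3 | -45 78 77.2 | -42 64 75.7 | -39 63 75.6 | -36 62 75.6 | -33 57 75.8 | -30 57 75.8 | -27 57 76.0 | -24 57 75.8 | -21 57 75.8 | -18 57 76.1 | -15 57 75.8 | -12 57 75.7 | -9 57 75.9 | -6 57 75.9 | -3 57 75.5 | 0 56 76.0 | 3 57 75.8 | 6 57 75.8 | 9 57 76.0 | 12 57 75.9 | 15 57 75.7 | 18 57 75.8 | 21 37 75.7 | 24 55 75.7 | 27 54 75.9 | 30 54 75.7 | 33 54 76.0 | 36 38 75.8 | 39 51 75.7 | 42 54 75.7 | 45 54 76.3 | 48 54 82.8 | 51 76 88.2 | 54 79 101.7 | 
(44.31, array([0.6426, 0.0322, 0.2299]), array([ 0.4,  0.3, -0.2]), 0.0001, 0.0) (376, 564, 3)
cover {'c': (507.5, 354.6), 'size': (121.1, 71.3), 'a': -6.2, 'z': 28.7, 'n': 1034}
```

View pics/l2.png

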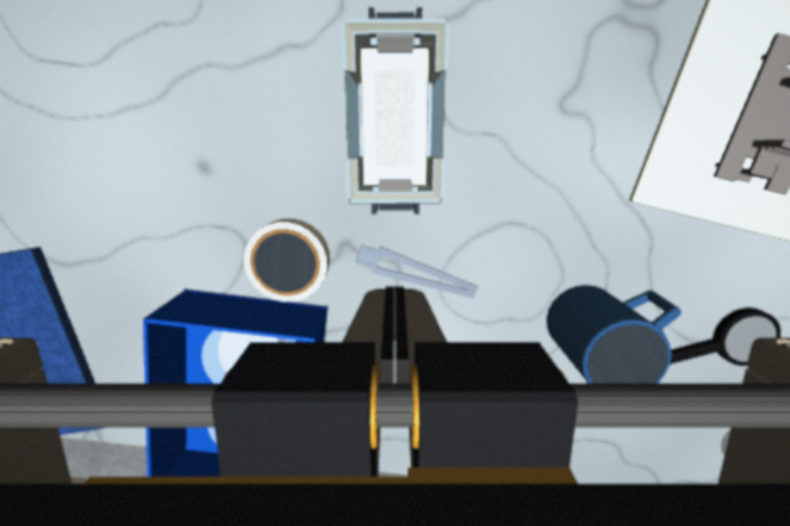

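Both lips, at (395,43) and (395,185), stand out over the second cassette. Its top is at 75 mm, the cover lies on the board, and the robot touches nothing.

```bash
python3 -c "
from h import *
print(workorder.finish_job())"
```

```text
the job is handed in; nothing more can be done
None
```

The job is handed in at about 44 s: the cover lies right way up on the board, and both cassettes are in the magazine with the top one held down under both lips; one check crop I viewed was larger than the 800 x 600 limit.

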